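# Unlatch the peg caddy's carry handle and click it upright

### The job

Get the peg caddy ready to be carried out to the clothes line: turn the blue cam latch on its sloping lid clockwise a quarter turn to its stop, so that the steel tongue no longer holds the folded black carry handle down, then swing the handle up until it clicks into its detent and stays upright by itself. Leave the latch turned and let go, and do not move or knock over the canister, spice jar, funnel and trivet around it.

Things in the scene. Friction and masses are not known exactly. Their poses are not given: they have to be found in the camera images.
- caddy: birch plywood peg caddy, fixed to the shelf, 240 (x) by 195 (y) by 158 mm high. Origin under its centre on the shelf; x to its back, y to its left, z up. White sloping lid, 35 degrees to level, facing -x and up, from x -120, z 46 mm to x 40, z 158 mm; behind it (x 40 to 120) an open pocket with orange pegs up to 182 mm high.
- latch_grip (a point): centre of the latch's blue bar grip, on its turning axis; axes turn with it. z: turning axis, square out of the lid (35 degrees from vertical); x: along the grip to the tongue's end; y: across. Grip 56 (x) by 14 (y) by 30 mm high, top 13 mm above this point. Below, flat steel tongue, 14 mm wide, 16 to 22 mm under this point, 73 mm from the axis along +x. Lid 69 mm below.
- latch (a joint): turn of the latch in rad, clockwise as seen from outside the lid. At the start 0 to 0.25: tongue points up the slope over the middle of the handle bar, which cannot be raised. At 1.57 (stop): tongue points to the caddy's -y, handle free. Friction about 0.05 N m; it stays where it is left.
- handle_bar (a point): middle of the handle's bar: black round sleeve, 18 mm diameter, 190 mm long along its y axis (the caddy's y). Steel arms, 10 mm thick, run from the bar's ends (120 mm either side) to pivots outside the caddy's side walls. Folded, the bar's axis is 34 mm above the sloping lid and 60 mm up the slope from the latch axis.
- handle_pivot (a point): point on the handle's hinge axis, midway between the two pivots; the axes are the caddy's, the hinge axis is y. The bar is 116 mm from it.
- handle (a joint): swing of the carry handle in rad. 0: folded, bar on the pivot's caddy -x side, 8 mm higher than it; grows as the bar rises and goes back; stop at 1.42, 5 degrees short of upright. The 250 g handle falls back if let go on the way. From about 0.86 a sprung detent resists (up to 8 N at the bar); past about 1.25 it pulls the handle to the stop and holds it there against some 4 N.
- canister_mid (a point): centre of the white ceramic canister with wooden twist cap, 100 mm diameter, 150 mm high; leave alone
- jar_mid (a point): centre of the amber glass spice jar with black cap, 54 mm diameter, 105 mm high; leave alone
- funnel_mid (a point): centre of the stainless steel funnel standing on its 110 mm mouth, 115 mm high; leave alone
- trivet_mid (a point): centre of the black silicone trivet lying flat, 160 mm diameter, 8 mm high; leave alone

How it is judged:
By the outcome, as a careful person would: the job done as asked, in the order asked, and still so for the second after the job is handed in, with the robot touching nothing.
It also fails if it takes over 51 s, if anything falls off the work surface, if the arm or the gripper's body presses on something with over 40 N, if the wrist force passes 120 N, or if a joint passes its speed limit or range.

### The arm

A 7-joint arm with a two-finger parallel gripper is mounted at the origin on the work surface. World frame = base frame: x ahead of the robot, y to its left, z up, the work surface at z = 0. Lengths are in m, angles in degrees, forces in N, time in s.
With the tool pointing down it reaches from about 0.425 to 1.025 m from the base axis. Payload 3.6 kg.
Tool frame: the origin (TCP) lies between the finger pads; the fingertips stand 11 mm ahead of it and the grasp point (between the pads) lies 8 mm behind it; z points along the fingers, x is the direction in which the jaws open and shut, and the axes are right-handed (so a half turn about z gives the same grasp; the last joint's range is limited). The gripper opens to 85 mm and grips with 20 to 120 N. Pads are 22 mm wide; open, the fingers measure 114 mm over their backs; the gripper's body (76 mm by 85 mm) begins 54 mm behind the grasp point. The pads swing forward as they close: fully open they stand 13 mm farther back than shut.
Start: joints at [-74.628, 33.873, 2.773, 92.16, -1.908, 54.013, -1.931], TCP at [0.257, 0.678, 0.242] pointing down, gripper open.
Joint ranges: [-153.93, 153.93], [-27.13, 128.08], [-72.61, 78.16], [10.71, 143.7], [-87.88, 267.88], [4.46, 118.87], [-176.78, 176.78]. Speed limits (degrees/s): [147.25, 147.25, 180, 180, 180, 180, 180].

### API

Orientations are given as [roll, pitch, yaw] about the fixed x, y, z axes, in that order (R = Rz(yaw) Ry(pitch) Rx(roll)).
In Python, from cell import readout, optics, ticket, nets gives the robot as it stands.
- The arm moves only by the tool drive_tool, never from a script. Its argument "moves" is a list that holds one entry, the list of rows, each a list of 7 numbers: the shift along the tool's x, y, z in cm, then the turn, a rotation vector about the tool's x, y, z in degrees, then the finger opening in cm, from 0 to 8.54. A call has exactly 10 rows; each row shifts and turns the pose as measured when the row begins, along the tool's axes as they then stand; what a row does not reach is not made up. A row lasts 1/12 s, in which the tool goes at most 41.7 mm and 7.16 degrees, less where a joint would pass 70% of its speed; a pose out of reach is approached as far as the arm can. A call is refused whole if a number of a shift passes 4.17 or a number of a turn 7.16, either way. A call with a gripper value outside its range is refused whole. The fingers move at their own pace and stop on an object; "squeeze" is the grip in N (left out, the last holds). Time passes only in rows, so rows that do not move let the fingers close, or fill a call up. It gives the time, the measured TCP pose, the force and the opening at its end, in the units of the state.
- readout.read_state(): the state, without advancing time (a new reading comes with each control period).
- optics.get_image(name): name is "scene" or "top" or "wrist"; returns the picture (480x640x3 uint8, blue, green, red); there is no depth.
- optics.camera_params(name): a dict with "fov_y" (degrees; the focal length in pixels is half the picture's height over the tangent of half this angle, whatever the lens; pixels are square), "cx", "cy" (the principal point, pixels), "pose" (4x4, takes a point from camera to world coordinates); the wrist camera has in their place "mount" (4x4, takes a point from camera to tool coordinates, whose origin is the TCP and whose axes are the tool frame's). Camera axes: x right, y up, looking along -z (the intrinsics and any distortion apply to the point x, -y, -z); pixel columns grow to the right and rows downward; lengths in m; the calibration is good to about 2 mm. A picture is of the moment at which its call begins: read the wrist's pose just before it. camera_params takes no time and is no camera call.
- ticket.job_done(): hands the job in, once; it reports no verdict.
Trained networks look in the newest picture that a camera, given by its name, has taken for a name from the list of things; names that differ only in an ending like _2 or _b are one class to them, and where a whole thing is asked for, a point or a joint stands for the part that bears it (a point fixed in the world has none). Each returns a list of dicts, best first, with "conf" (0 to 1); they miss things now and then, are a little off and sometimes report something else, mostly with a low value. They report only what shows in the picture. A call takes as long as a camera call.
- nets.look_for(target, camera): "xyz" ([x, y, z] in m, in world coordinates, good to about 4 mm: the middle of the surface that is visible of it).
The state is a dict: "time_s": time; "joint_pos": joint angles; "joint_vel": joint speeds; "joint_torque": joint torques, N m; "eef_pos": TCP position; "orientation": TCP orientation; "ft_force": force on the tool from outside, world axes, zero at the start; "ft_torque": the same for the moment, N m; "width": finger opening in m.
Only numpy, scipy, OpenCV 4.12 (cv2) and the standard library are available. Lean on these libraries where they do the work, as an engineer would, in place of code of your own. Each camera call takes 0.05 s, during which the arm holds its last target. There are 200 camera calls.

## Working session

There is one attempt and no reset: what is moved stays moved. The work goes in short steps, Python scripts to look and compute and a tool call to move; the robot and the scene stay as the last step left them, time stands still between calls to the robot, and variables do not carry over. Pictures are saved under pics/ and viewed, about 8 in all and at most 12, crops included, and the job is handed in when it is done.

Besides the shell and the picture viewer there is one more tool, called by a JSON object that holds its "api" and its "payload", one argument or row to a line. drive_tool: Moves the arm, as the interface text tells. Its arguments: {"type":"object","properties":{"moves":{"type":"array","items":{"type":"array","items":{"type":"array","items":{"type":"number"}}}},"squeeze":{"type":"number"}},"required":["moves"]}

```bash
mkdir -p pics; ls
python3 - <<'E'
from cell import readout, optics, nets
import cv2, numpy as np
s=readout.read_state(); print({k:np.round(v,3).tolist() for k,v in s.items()})
a=optics.get_image("scene"); b=optics.get_image("top")
cv2.imwrite("pics/scene1.png",a); cv2.imwrite("pics/top1.png",b)
for c in("scene","top"):
    p=optics.camera_params(c); print(c,{k:np.round(v,4).tolist() if not isinstance(v,str) else v for k,v in p.items()})
    for t in ("caddy","latch_grip","handle_bar","handle_pivot","canister_mid","jar_mid","funnel_mid","trivet_mid"):
        print(t,[(np.round(d["xyz"],3).tolist(),round(d["conf"],2)) for d in nets.look_for(t,c)[:2]])
p=optics.camera_params("wrist"); print(p)
E
```

```text
pics
{'time_s': 0.0, 'joint_pos': [-74.629, 33.926, 2.768, 92.235, -1.907, 54.014, -1.93], 'joint_vel': [0.042, -0.038, 0.025, 0.052, 0.004, 0.177, 0.003], 'joint_torque': [-0.0, -54.87, 1.547, -19.811, 0.009, 0.009, -0.0], 'eef_pos': [0.256, 0.677, 0.241], 'orientation': [179.991, 0.129, 69.277], 'ft_force': [-0.275, 0.26, 0.36], 'ft_torque': [0.045, 0.024, 0.001], 'width': 0.085}
scene {'fov_y': 47.6562, 'cx': 319.827, 'cy': 238.2947, 'pose': [[0.5767, -0.4902, 0.6535, 1.2904], [0.8169, 0.3391, -0.4666, -0.4782], [0.0072, 0.8029, 0.596, 0.7867], [0.0, 0.0, 0.0, 1.0]]}
caddy [([0.563, -0.027, 0.103], 0.87)]
latch_grip [([0.483, -0.109, 0.132], 0.94)]
handle_bar [([0.546, -0.044, 0.146], 0.77)]
handle_pivot [([0.563, -0.026, 0.106], 0.79)]
canister_mid [([0.533, 0.175, 0.122], 0.75)]
jar_mid [([0.66, 0.136, 0.068], 0.74)]
funnel_mid [([0.512, -0.291, 0.027], 0.86), ([0.484, -0.106, 0.134], 0.6)]
trivet_mid [([0.327, -0.236, 0.007], 0.84)]
top {'fov_y': 49.0299, 'cx': 317.8827, 'cy': 252.1945, 'pose': [[0.0256, 0.9949, -0.0978, 0.4615], [-0.9992, 0.0284, 0.0271, 0.064], [0.0298, 0.0971, 0.9948, 0.9917], [0.0, 0.0, 0.0, 1.0]]}
caddy [([0.501, 0.001, 0.134], 0.58)]
latch_grip [([0.478, -0.093, 0.15], 0.89)]
handle_bar [([0.47, -0.037, 0.147], 0.8)]
handle_pivot [([0.503, 0.002, 0.136], 0.69)]
canister_mid [([0.487, 0.188, 0.149], 0.92)]
jar_mid [([0.634, 0.147, 0.108], 0.74)]
funnel_mid [([0.485, -0.269, 0.034], 0.59)]
trivet_mid [([0.331, -0.237, 0.002], 0.85)]
{'fov_y': 62.47787175154073, 'cx': 316.09023276132837, 'cy': 238.99781158379233, 'mount': array([[ 9.99999205e-01, -2.83705797e-04, -1.22878143e-03,
        -2.25548280e-04],
       [-6.05079097e-04, -9.62826298e-01, -2.70120629e-01,
        -6.77335528e-02],
       [-1.10646829e-03,  2.70121158e-01, -9.62825704e-01,
        -1.32211819e-01],
       [ 0.00000000e+00,  0.00000000e+00,  0.00000000e+00,
         1.00000000e+00]])}
```

View pics/scene1.png

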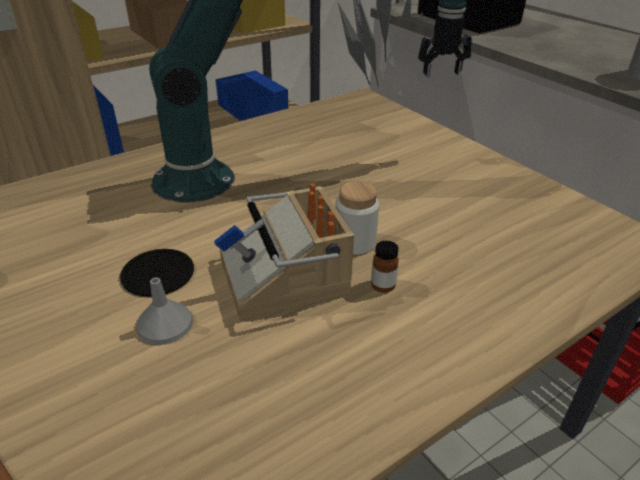

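View pics/top1.png

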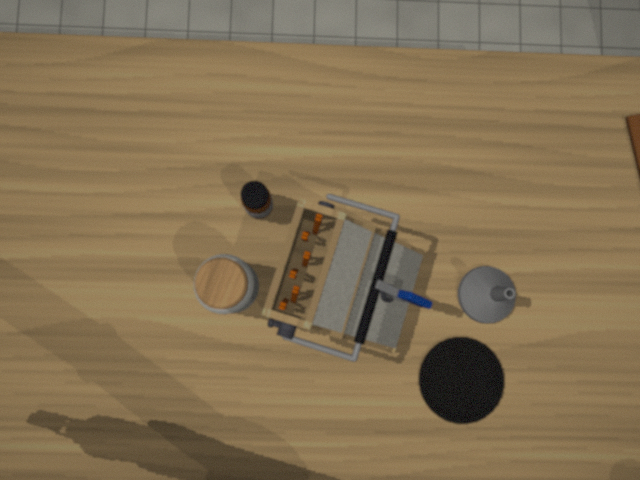

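The scene view shows the caddy in mid-table, with the blue grip at about (230,238), the black bar running from (252,205) to (275,258), and the pegs behind. In the top view the bar runs from about (391,234) to (360,341) and the grip is near (413,298). The funnel is at (488,294), the trivet at (462,380), the canister at (225,283) and the jar at (257,198). Next I'll triangulate the bar ends and the grip by colour.

```bash
cat > h.py <<'E'
import numpy as np, cv2
from scipy.spatial.transform import Rotation as Ro
from cell import readout, optics, nets
def cam(name,T=None):
    p=optics.camera_params(name); f=240/np.tan(np.radians(p["fov_y"])/2)
    T=np.array(p["pose"]) if "pose" in p else T@np.array(p["mount"])
    return f,p["cx"],p["cy"],T
def ray(c,uv):
    f,cx,cy,T=c; d=T[:3,:3]@np.array([(uv[0]-cx)/f,-(uv[1]-cy)/f,-1]); return T[:3,3],d/np.linalg.norm(d)
def proj(c,P):
    f,cx,cy,T=c; q=T[:3,:3].T@(np.array(P)-T[:3,3]); return np.array([cx+f*q[0]/-q[2],cy-f*q[1]/-q[2]])
def tri(c1,a,c2,b):
    (o,d),(p,e)=ray(c1,a),ray(c2,b)
    t=np.linalg.lstsq(np.c_[d,-e],p-o,rcond=None)[0]; x,y=o+t[0]*d,p+t[1]*e
    return (x+y)/2,np.linalg.norm(x-y)
def tool():
    s=readout.read_state(); T=np.eye(4); T[:3,:3]=Ro.from_euler('xyz',s["orientation"],degrees=True).as_matrix(); T[:3,3]=s["eef_pos"]; return T,s
E
python3 - <<'E'
from h import *
S,Tp=cam("scene"),cam("top")
res={}
for n,roi in (("scene",(205,190,90,80)),("top",(345,222,95,130))):
    im=cv2.imread(f"pics/{n}1.png").astype(int); x,y,w,h=roi; c=im[y:y+h,x:x+w]
    dark=(c.max(2)<45).astype(np.uint8); blue=((c[...,0]>c[...,2]+50)).astype(np.uint8)
    out=[]
    for m in(dark,blue):
        k,l,st,_=cv2.connectedComponentsWithStats(m)
        order=np.argsort(-st[1:,4])+1; print(n,[st[i].tolist() for i in order[:4]])
        sel=np.isin(l,[i for i in order[:3] if st[i,4]>40]); ys,xs=np.nonzero(sel)
        r=cv2.minAreaRect(np.c_[xs+x,ys+y].astype(np.float32)); b=cv2.boxPoints(r)
        e=[(b[i]+b[(i+1)%4])/2 for i in range(4)]; d1=np.linalg.norm(e[0]-e[2]);d2=np.linalg.norm(e[1]-e[3])
        ends=(e[0],e[2]) if d1>d2 else (e[1],e[3]); ends=sorted(ends,key=lambda q:q[1]); print(np.round(ends,1).tolist(),round(d1),round(d2)); out.append(ends)
    res[n]=out
# scene: image top end of bar = near robot; top view: image bottom = near robot
s,t=res["scene"],res["top"]
A=tri(S,s[0][0],Tp,t[0][1]); B=tri(S,s[0][1],Tp,t[0][0]); print("bar",A,B,np.linalg.norm(A[0]-B[0]),(A[0]+B[0])/2)
g=tri(S,(s[1][0]+s[1][1])/2,Tp,(t[1][0]+t[1][1])/2); print("grip",g)
d=A[0]-B[0]; print("caddy yaw",np.degrees(np.arctan2(d[1],d[0]))-90)
E
```

```text
scene [[53, 35, 20, 34, 242], [43, 12, 13, 20, 129], [0, 0, 21, 10, 123], [39, 64, 10, 8, 38]]
[[210.1999969482422, 184.1999969482422], [282.0, 248.39999389648438]] 96 29
scene [[10, 36, 29, 24, 326]]
[[239.60000610351562, 229.60000610351562], [218.10000610351562, 246.10000610351562]] 13 27
top [[10, 9, 41, 112, 937], [85, 122, 10, 8, 48], [39, 76, 5, 3, 8]]
[[411.29998779296875, 233.60000610351562], [396.79998779296875, 346.70001220703125]] 85 114
top [[53, 69, 34, 17, 254]]
[[398.5, 292.29998779296875], [430.70001220703125, 304.1000061035156]] 34 8
bar (array([ 0.3934378 , -0.09233202,  0.21132865]), np.float64(0.03443657825009723)) (array([ 0.58740603, -0.08783396,  0.17127086]), np.float64(0.04170120941392252)) 0.19811243332756948 [ 0.49042191 -0.09008299  0.19129976]
grip (array([ 0.47456302, -0.11880944,  0.13800045]), np.float64(0.0008530620114621693))
caddy yaw -268.6715689255502
```

Run:
```python
from h import *
from scipy.optimize import least_squares
S,Tp=cam("scene"),cam("top"); E={}
for n,roi,k in (("scene",(247,200,33,62),2),("top",(345,226,60,125),1)):
    im=cv2.imread(f"pics/{n}1.png").astype(int); x,y,w,h=roi; c=im[y:y+h,x:x+w]
    _,l,st,_=cv2.connectedComponentsWithStats((c.max(2)<45).astype(np.uint8)); o=np.argsort(-st[1:,4])[:k]+1
    ys,xs=np.nonzero(np.isin(l,o)); b=cv2.boxPoints(cv2.minAreaRect(np.c_[xs+x,ys+y].astype(np.float32)))
    e=[(b[i]+b[(i+1)%4])/2 for i in range(4)]; p=(e[0],e[2]) if np.linalg.norm(e[0]-e[2])>np.linalg.norm(e[1]-e[3]) else (e[1],e[3])
    E[n]=sorted(p,key=lambda q:q[1]); print(n,np.round(E[n],1).tolist(),st[o].tolist())
s,t=E["scene"],E["top"]
A=tri(S,s[0],Tp,t[1]); B=tri(S,s[1],Tp,t[0]); print(A,B,np.linalg.norm(A[0]-B[0]))
gs,gt=np.array([228.9,237.9]),np.array([414.6,298.2])
def pts(q):
    x,y,z,w=q; cx=np.array([np.cos(w),np.sin(w),0]); cy=np.array([-np.sin(w),np.cos(w),0]); b=np.array([x,y,z])
    return b+.095*cy,b-.095*cy,b-.0692*cx+[0,0,-.0057],b
def r(q):
    a,b,g,_=pts(q); return np.concatenate([proj(S,a)-s[0],proj(S,b)-s[1],proj(Tp,a)-t[1],proj(Tp,b)-t[0],proj(S,g)-gs,proj(Tp,g)-gt])
f=least_squares(r,[.49,-.05,.146,1.3],loss="soft_l1"); print(f.x,np.degrees(f.x[3]),np.round(f.fun,1)); print("grip",pts(f.x)[2])
```

```text
scene [[249.3000030517578, 202.3000030517578], [274.29998779296875, 256.5]] [[11, 25, 20, 34, 242], [1, 2, 13, 20, 129]]
top [[392.0, 231.3000030517578], [358.79998779296875, 341.8999938964844]] [[10, 5, 41, 112, 937]]
(array([ 0.40245812, -0.02904056,  0.15112828]), np.float64(0.0038141415797643356)) (array([ 0.5828058 , -0.07915004,  0.14323684]), np.float64(0.0004985648907614004)) 0.18734599280319614
[ 0.49279698 -0.05335176  0.14460966  1.29884241] 74.41818807005913 [ 1.3  2.2  0.4 -0.2 -0.2  1.1 -0.1 -1.1 -0.5 -0.3  1.1  0.4]
grip [ 0.47420888 -0.12000851  0.13890966]
```

```bash
cat >> h.py <<'E'
from scipy.linalg import logm,expm
W=np.radians(74.4); CX=np.array([np.cos(W),np.sin(W),0]); CY=np.array([-np.sin(W),np.cos(W),0]); UP=np.array([0,0,1.])
SL=np.radians(35); N_=-np.sin(SL)*CX+np.cos(SL)*UP; U_=np.cos(SL)*CX+np.sin(SL)*UP
BAR=np.array([.4928,-.0534,.1446]); GRIP=BAR-.06*U_+.035*N_
def pose(p,x,z,turn=0):
    T=np.eye(4); T[:3,:3]=np.c_[x,np.cross(z,x),z]@Ro.from_euler('z',turn,degrees=True).as_matrix(); T[:3,3]=p; return T
def plan(T0,T1,n=None,show=True):
    D=np.linalg.inv(T0)@T1; ang=np.degrees(np.linalg.norm(Ro.from_matrix(D[:3,:3]).as_rotvec()))
    L=np.real(logm(D)); m=lambda n:expm(L/n)
    n=n or max(int(np.ceil(ang/7.0)),1)
    while np.linalg.norm(m(n)[:3,3])>.041: n+=1
    d=m(n); row=np.r_[d[:3,3]*100,Ro.from_matrix(d[:3,:3]).as_rotvec(degrees=True)]
    mid=[np.round((T0@expm(L*f))[:3,3],3).tolist() for f in (.25,.5,.75)]
    if show: print(n,"rows",np.round(row,2).tolist(),"mid",mid)
    return T1
E
python3 - <<'E'
from h import *
T,s=tool(); print(GRIP)
R1=pose([0,0,0],-CY,-UP)
A=pose([.50,.28,.36],-CY,-UP); A[:3,:3]=T[:3,:3]@Ro.from_rotvec((Ro.from_matrix(T[:3,:3].T@R1[:3,:3])).as_rotvec()*.6).as_matrix()
B=pose(GRIP+.10*N_-.02*U_,-CY,-N_,4)
plan(T,A); plan(A,B); plan(A,B,20)
E
```

```text
[ 0.47418421 -0.12007425  0.13885574]
13 rows [-0.92, 3.59, -0.91, 0.0, -0.0, 3.92] mid [[0.35, 0.602, 0.272], [0.423, 0.507, 0.301], [0.474, 0.398, 0.331]]
13 rows [-0.48, 3.92, 0.08, 2.65, 0.71, 2.83] mid [[0.518, 0.154, 0.351], [0.516, 0.029, 0.322], [0.494, -0.088, 0.274]]
20 rows [-0.29, 2.55, 0.03, 1.72, 0.46, 1.84] mid [[0.518, 0.154, 0.351], [0.516, 0.029, 0.322], [0.494, -0.088, 0.274]]
```

{"api": "drive_tool", "payload": {
  "moves": [
    [[-0.9,3.6,-0.9,0,0,3.9,8.5],[-0.9,3.6,-0.9,0,0,3.9,8.5],[-0.9,3.6,-0.9,0,0,3.9,8.5],[-0.9,3.6,-0.9,0,0,3.9,8.5],[-0.9,3.6,-0.9,0,0,3.9,8.5],[-0.9,3.6,-0.9,0,0,3.9,8.5],[-0.9,3.6,-0.9,0,0,3.9,8.5],[-0.9,3.6,-0.9,0,0,3.9,8.5],[-0.9,3.6,-0.9,0,0,3.9,8.5],[-0.9,3.6,-0.9,0,0,3.9,8.5]]
  ]
}}

```text
time_s: 1.73
eef_pos: [0.4773, 0.3897, 0.3305]
orientation: [-179.5, 0.1, 29.8]
ft_force: [0.4, 0.8, 0.4]
width: 0.0854
```

Run:
```python
from h import *
T,s=tool()
plan(T,pose(GRIP+.10*N_-.02*U_,-CY,-N_,4),20)
```

```text
20 rows [-0.5, 3.05, -0.3, 1.67, 0.65, 2.38] mid [[0.519, 0.241, 0.335], [0.529, 0.087, 0.315], [0.507, -0.06, 0.272]]
```

{"api": "drive_tool", "payload": {
  "moves": [
    [[-0.5,3.0,-0.5,1.7,0.7,2.4,8.5],[-0.5,3.0,-0.5,1.7,0.7,2.4,8.5],[-0.5,3.0,-0.5,1.7,0.7,2.4,8.5],[-0.5,3.0,-0.5,1.7,0.7,2.4,8.5],[-0.5,3.0,-0.4,1.7,0.7,2.4,8.5],[-0.5,3.0,-0.4,1.7,0.7,2.4,8.5],[-0.5,3.0,-0.4,1.7,0.7,2.4,8.5],[-0.5,3.0,-0.4,1.7,0.7,2.4,8.5],[-0.5,3.0,-0.4,1.7,0.7,2.4,8.5],[-0.5,3.0,-0.4,1.7,0.7,2.4,8.5]]
  ]
}}

```text
time_s: 2.57
eef_pos: [0.5322, 0.0758, 0.3347]
orientation: [-160.5, -4.1, 3.6]
ft_force: [0.7, 0.2, -0.2]
width: 0.085
```

Run:
```python
from h import *
T,s=tool(); print(np.round(s["joint_pos"],1))
plan(T,pose(GRIP+.10*N_-.02*U_,-CY,-N_,4),10)
plan(T,pose(GRIP+.10*N_-.02*U_,-CY,-N_,4))
```

```text
[-20.2  14.6  22.1 114.6 -31.8  53.9  25. ]
10 rows [-0.51, 3.03, -0.13, 1.48, 0.47, 2.29] mid [[0.523, 0.003, 0.31], [0.507, -0.066, 0.281], [0.484, -0.131, 0.247]]
8 rows [-0.65, 3.79, -0.15, 1.85, 0.58, 2.87] mid [[0.523, 0.003, 0.31], [0.507, -0.066, 0.281], [0.484, -0.131, 0.247]]
```

{"api": "drive_tool", "payload": {
  "moves": [
    [[-0.5,3.0,-0.1,1.5,0.5,2.3,8.5],[-0.5,3.0,-0.1,1.5,0.5,2.3,8.5],[-0.5,3.0,-0.1,1.5,0.5,2.3,8.5],[-0.5,3.0,-0.1,1.5,0.5,2.3,8.5],[-0.5,3.0,-0.1,1.5,0.5,2.3,8.5],[-0.5,3.0,-0.1,1.5,0.5,2.3,8.5],[-0.5,3.0,-0.1,1.5,0.5,2.3,8.5],[-0.5,3.0,-0.1,1.5,0.5,2.3,8.5],[-0.5,3.0,-0.1,1.5,0.5,2.3,8.5],[0,0,0,0,0,0,8.5]]
  ]
}}

```text
time_s: 3.4
eef_pos: [0.4666, -0.1847, 0.2206]
orientation: [-145.9, 0.4, -18.7]
ft_force: [-0.0, -0.1, -0.2]
width: 0.085
```

Run:
```python
from h import *
T,s=tool(); print(np.round(s["joint_pos"],1),np.round(T,3).tolist())
im=optics.get_image("wrist"); c=cam("wrist",T)
print("grip",proj(c,GRIP),"bar",proj(c,BAR),proj(c,BAR+.095*CY),proj(c,BAR-.095*CY))
b=((im[...,0].astype(int)>im[...,2].astype(int)+50)).astype(np.uint8)
_,l,st,ce=cv2.connectedComponentsWithStats(b); i=np.argmax(st[1:,4])+1; print(st[i],ce[i])
ys,xs=np.nonzero(l==i); print(cv2.minAreaRect(np.c_[xs,ys].astype(np.float32)))
print([(np.round(d["xyz"],3),d["conf"]) for d in nets.look_for("latch_grip","wrist")[:2]])
for P in (GRIP,GRIP+.013*N_,BAR,BAR+.095*CY,BAR-.095*CY): cv2.circle(im,tuple(int(v) for v in proj(c,P)),4,(0,255,255),1)
cv2.imwrite("pics/w1.png",im)
plan(T,pose(GRIP+.10*N_-.0*U_,-CY,-N_,4))
```

```text
[ 15.2  28.9  26.8 120.5 -51.5  62.   58.8] [[0.947, -0.269, 0.174, 0.467], [-0.32, -0.783, 0.534, -0.185], [-0.007, -0.561, -0.828, 0.221], [0.0, 0.0, 0.0, 1.0]]
grip [294.05004228 232.64016045] bar [289.77229739 130.59717659] [144.94143384 137.9191026 ] [433.62671144 123.32461499]
[ 283  187   23   68 1308] [293.5175841  217.63302752]
((294.0, 220.5), (22.0, 67.0), 0.0)
[(array([ 0.483, -0.1  ,  0.152]), 0.76)]
1 rows [-1.04, -0.54, 0.35, 0.8, -1.43, 1.22] mid [[0.465, -0.182, 0.221], [0.463, -0.18, 0.221], [0.461, -0.178, 0.221]]
```

View pics/w1.png

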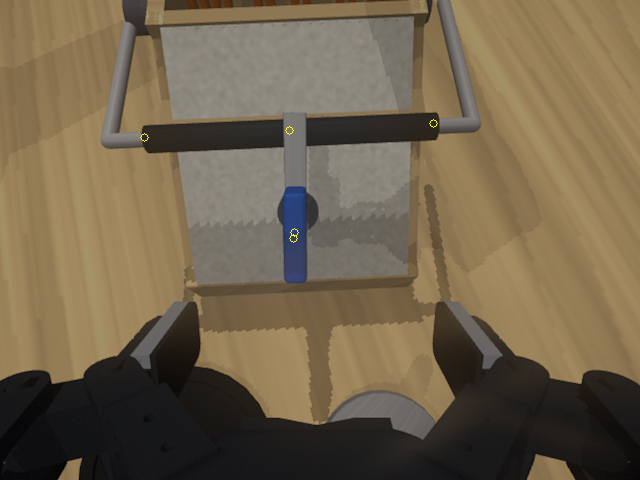

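The wrist view agrees with the model: the grip axis is at (294,235) and the bar lies where I projected it. The tongue is vertical in the image, crossing the bar at (294,130). I'll align and move in.

Run:
```python
from h import *
T,s=tool(); A=pose(GRIP+.07*N_,-CY,-N_,3); plan(T,A,4); plan(A,pose(GRIP-.003*N_,-CY,-N_,3),5)
```

```text
4 rows [-0.3, 0.01, 0.81, 0.14, -0.33, 0.17] mid [[0.468, -0.175, 0.216], [0.467, -0.169, 0.21], [0.465, -0.164, 0.203]]
5 rows [-0.0, -0.0, 1.46, 0.0, 0.0, -0.0] mid [[0.466, -0.149, 0.181], [0.469, -0.139, 0.166], [0.472, -0.128, 0.151]]
```

{"api": "drive_tool", "payload": {
  "moves": [
    [[-0.3,0,0.8,0.1,-0.3,0.2,5],[-0.3,0,0.8,0.1,-0.3,0.2,5],[-0.3,0,0.8,0.1,-0.3,0.2,5],[-0.3,0,0.8,0.1,-0.3,0.2,5],[0,0,1,0,0,0,5],[0,0,1,0,0,0,5],[0,0,1,0,0,0,5],[0,0,1,0,0,0,5],[0,0,0,0,0,0,5],[0,0,0,0,0,0,5]]
  ]
}}

```text
time_s: 4.33
eef_pos: [0.4732, -0.1224, 0.1603]
orientation: [-144.9, 1.6, -17.1]
ft_force: [0.3, -0.7, -0.7]
width: 0.05
```

Run:
```python
from h import *
T,s=tool(); plan(T,pose(GRIP-.003*N_,-CY,-N_,3),3); print(s["width"])
im=optics.get_image("wrist"); c=cam("wrist",T); print(proj(c,GRIP))
b=((im[...,0].astype(int)>im[...,2].astype(int)+50)).astype(np.uint8)
ys,xs=np.nonzero(b); print(xs.min(),xs.max(),ys.min(),ys.max())
for P in (GRIP,BAR,BAR+.095*CY,BAR-.095*CY): cv2.circle(im,tuple(int(v) for v in proj(c,P)),4,(0,255,255),1)
cv2.imwrite("pics/w2.png",im)
```

```text
3 rows [0.03, 0.34, 0.73, -0.05, 0.14, 0.28] mid [[0.474, -0.121, 0.154], [0.474, -0.12, 0.148], [0.474, -0.119, 0.142]]
0.05002452744149725
[316.35855743 322.53993028]
301 335 253 397
```

View pics/w2.png

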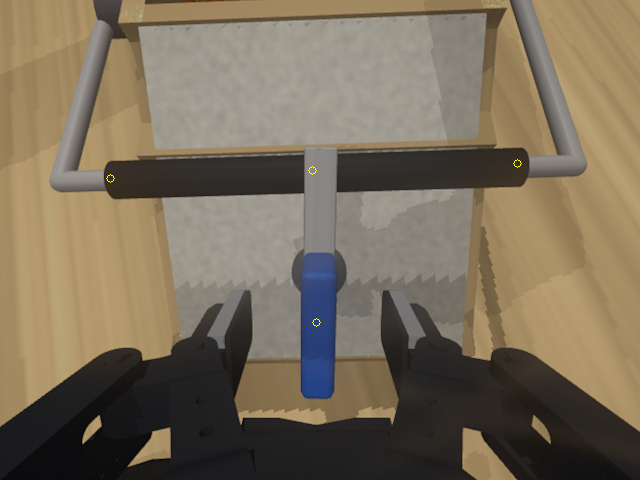

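The grip sits centred between the pads at column 318. I'll advance 22 mm and close.

{"api": "drive_tool", "payload": {
  "moves": [
    [[0.05,0.35,0.7,0,0.1,0.2,5],[0.05,0.35,0.7,0,0.1,0.2,5],[0,0.3,0.7,0,0,0.2,5],[0,0,0,0,0,0,1],[0,0,0,0,0,0,1],[0,0,0,0,0,0,1],[0,0,0,0,0,0,1],[0,0,0,0,0,0,1],[0,0,0,0,0,0,1],[0,0,0,0,0,0,1]]
  ],
  "squeeze": 35
}}

```text
time_s: 5.22
eef_pos: [0.4741, -0.1204, 0.1354]
orientation: [-145.0, 1.7, -17.9]
ft_force: [0.0, 0.8, -1.5]
width: 0.0133
```

Run:
```python
from h import *
T,s=tool(); plan(T,pose(GRIP-.003*N_,-CY,-N_,3),1); print(s["width"],np.round(s["joint_pos"],1),s["ft_force"],s["ft_torque"])
```

```text
1 rows [-0.01, -0.23, 0.04, -0.07, 0.09, 0.07] mid [[0.474, -0.12, 0.136], [0.474, -0.119, 0.136], [0.475, -0.119, 0.136]]
0.013260156673956823 [ 13.4  35.8  21.  125.9 -62.1  53.8  66.6] [ 0.00726157  0.78064856 -1.50450005] [-0.66740918  0.16448353 -0.02606211]
```

{"api": "drive_tool", "payload": {
  "moves": [
    [[-0.03,0,0,0,0,6,1],[-0.03,0,0,0,0,6,1],[-0.03,0,0,0,0,6,1],[-0.03,0,0,0,0,6,1],[-0.03,0,0,0,0,6,1],[-0.03,0,0,0,0,6,1],[-0.03,0,0,0,0,6,1],[-0.03,0,0,0,0,6,1],[-0.03,0,0,0,0,6,1],[0,0,0,0,0,0,1]]
  ]
}}

```text
time_s: 6.05
eef_pos: [0.4736, -0.1199, 0.1356]
orientation: [-160.5, 29.3, -69.8]
ft_force: [-1.1, -0.1, 0.2]
width: 0.0136
```

Run:
```python
from h import *
T,s=tool(); plan(T,pose(GRIP-.003*N_,-CY,-N_,90),5); print(s["width"],np.round(s["joint_pos"],1),np.round(s["ft_force"],1),T[:3,:3].T@s["ft_torque"])
```

```text
5 rows [-0.03, -0.02, 0.01, -0.0, -0.05, 6.13] mid [[0.474, -0.12, 0.136], [0.474, -0.119, 0.136], [0.474, -0.119, 0.136]]
0.013567303967152593 [  5.9  38.1  31.8 126.4 -65.8  59.4  14.4] [-1.1 -0.1  0.2] [-0.28804915  0.33273171  0.01615593]
```

{"api": "drive_tool", "payload": {
  "moves": [
    [[-0.03,0,0,0,0,6,1],[-0.03,0,0,0,0,6,1],[-0.03,0,0,0,0,6,1],[-0.03,0,0,0,0,6,1],[0,0,0,0,0,5,1],[0,0,0,0,0,3,1],[0,0,0,0,0,2,1],[0,0,0,0,0,2,1],[0,0,0,0,0,2,1],[0,0,0,0,0,2,1]]
  ]
}}

```text
time_s: 6.88
eef_pos: [0.4732, -0.1195, 0.1361]
orientation: [174.4, 34.0, -114.8]
ft_force: [-1.1, -0.6, -2.0]
width: 0.0137
```

Run:
```python
from h import *
T,s=tool(); plan(T,pose(GRIP-.003*N_,-CY,-N_,90),1); print(s["width"],np.round(s["joint_pos"],1),np.round(s["ft_force"],1),T[:3,:3].T@s["ft_torque"])
im=optics.get_image("wrist"); cv2.imwrite("pics/w3.png",im)
```

```text
1 rows [-0.15, -0.09, 0.06, 0.4, -0.61, -7.65] mid [[0.474, -0.119, 0.136], [0.474, -0.119, 0.136], [0.474, -0.119, 0.136]]
0.013677736393801222 [  1.2  40.2  38.7 126.4 -67.1  63.6 -22. ] [-1.1 -0.6 -2. ] [-0.00927903  0.75515777 -2.37892806]
```

View pics/w3.png

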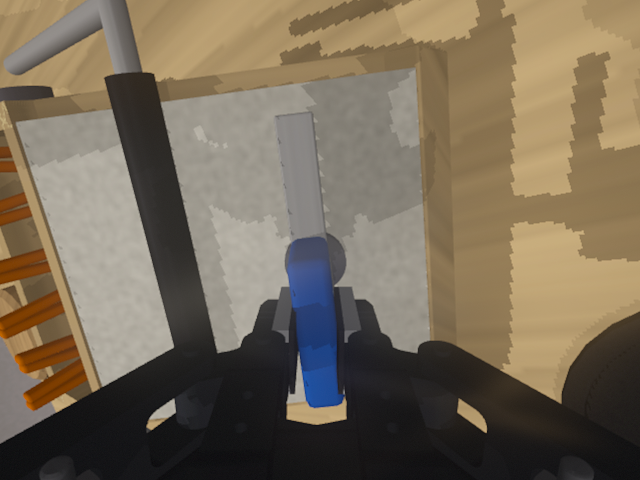

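The tongue now points to the caddy's −y, parallel to the bar, and the stop reads −2.4 N m with the tool about 7° past square. I'll open, back off and straighten.

{"api": "drive_tool", "payload": {
  "moves": [
    [[0,0,0,0,0,0,4],[0,0,0,0,0,0,4],[0,0,0,0,0,0,4],[0,0,0,0,0,0,4],[0,0,-1,0,0,0,4],[0,0,-1.5,0,0,0,4],[0,0,-1.5,0,0,0,4],[0,0,-1.5,0,0,-3.5,4],[0,0,-1.5,0,0,-3.5,4],[0,0,0,0,0,0,4]]
  ]
}}

```text
time_s: 7.77
eef_pos: [0.4623, -0.1614, 0.1985]
orientation: [179.3, 34.5, -106.4]
ft_force: [0.5, 0.2, -1.3]
width: 0.0397
```

Run:
```python
from h import *
T,s=tool(); print(s["width"],np.round(s["joint_pos"],1),np.round(s["ft_force"],1))
im=optics.get_image("wrist"); c=cam("wrist",T)
A=pose(BAR+.06*N_,-CY,-N_,90); plan(T,A); plan(A,pose(BAR-.008*N_,-CY,-N_,90),4)
G=GRIP-.016*N_
for P in (GRIP+.013*N_,G-.073*CY,BAR,BAR-.095*CY): cv2.circle(im,tuple(int(v) for v in proj(c,P)),4,(0,255,255),1)
cv2.imwrite("pics/w4.png",im)
```

```text
0.03967905050694492 [  3.5  34.6  41.7 122.9 -58.3  67.9 -21. ] [ 0.5  0.2 -1.3]
2 rows [-3.07, 0.0, 2.41, 0.1, -0.25, -0.35] mid [[0.468, -0.143, 0.197], [0.473, -0.124, 0.196], [0.478, -0.105, 0.195]]
4 rows [-0.0, -0.0, 1.7, -0.0, -0.0, 0.0] mid [[0.486, -0.077, 0.18], [0.489, -0.068, 0.166], [0.491, -0.058, 0.152]]
```

View pics/w4.png

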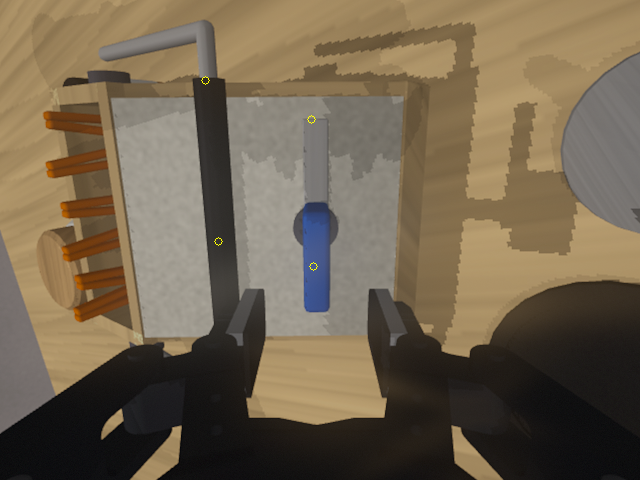

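The latch stayed turned: the tongue tip at (316,119) matches the projected stop position. I'll move up the slope over the bar, then down to it.

{"api": "drive_tool", "payload": {
  "moves": [
    [[-2,0,0,0,0,-0.2,4],[-2,0,0,0,0,-0.2,4],[-2,0,0,0,-0.2,-0.2,4],[-0.1,0,1,0,0,0,4],[0,0,1.5,0,0,0,4],[0,0,1.5,0,0,0,4],[0,0,1.5,0,0,0,4],[0,0,1.5,0,0,0,4],[0,0,0.5,0,0,0,4],[0,0,0,0,0,0,4]]
  ]
}}

```text
time_s: 8.65
eef_pos: [0.4849, -0.0637, 0.1632]
orientation: [178.4, 34.7, -107.3]
ft_force: [0.9, -0.3, -0.1]
width: 0.0402
```

Run:
```python
from h import *
T,s=tool(); print(s["width"],np.round(s["joint_pos"],1),np.round(s["ft_force"],1))
im=optics.get_image("wrist"); c=cam("wrist",T)
plan(T,pose(BAR-.008*N_,-CY,-N_,90),3)
for P in (BAR,BAR-.095*CY): cv2.circle(im,tuple(int(v) for v in proj(c,P)),4,(0,255,255),1)
cv2.imwrite("pics/w5.png",im)
```

```text
0.04018053704630698 [ -4.7  35.8  37.6 127.8 -67.7  61.5 -22.2] [ 0.9 -0.3 -0.1]
3 rows [0.02, -0.17, 1.0, 0.22, -0.08, -0.47] mid [[0.487, -0.06, 0.157], [0.489, -0.056, 0.151], [0.492, -0.053, 0.144]]
```

View pics/w5.png

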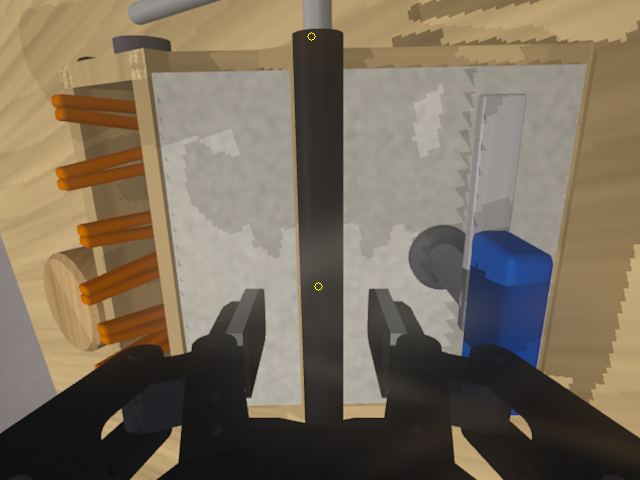

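The bar is centred between the pads at column 318. I'll advance 30 mm and grip it lightly.

{"api": "drive_tool", "payload": {
  "moves": [
    [[0,-0.1,1,0.2,0,-0.4,4],[0,-0.1,1,0.2,0,-0.4,4],[0,-0.1,1,0.2,0,-0.4,4],[0,0,0,0,0,0,1.4],[0,0,0,0,0,0,1.4],[0,0,0,0,0,0,1.4],[0,0,0,0,0,0,1.4],[0,0,0,0,0,0,1.4],[0,0,0,0,0,0,1.4],[0,0,0,0,0,0,1.4]]
  ],
  "squeeze": 30
}}

```text
time_s: 9.53
eef_pos: [0.4935, -0.0521, 0.1404]
orientation: [-179.9, 34.7, -106.1]
ft_force: [0.2, 2.0, -3.9]
width: 0.0174
```

```bash
cat >> h.py <<'E'
PIV=BAR+.1157*CX-.008*UP
def arc(T,th0,th1,n,rot):
    "rows moving grasp point (8 mm behind TCP) on the handle's arc, tool turning rot deg in all"
    g=T@np.array([0,0,-.008,1]); rel=g[:3]-PIV; a0=np.arctan2(rel@UP,-rel@CX); r=.116
    print("handle est",np.round(a0-np.arctan2(8,115.7),3),"r",np.hypot(rel@UP,rel@CX).round(4),"y",(rel@CY).round(4))
    off=np.arctan2(8,115.7); Tc=T
    for th in np.linspace(th0,th1,n+1)[1:]:
        R=Ro.from_rotvec(CY*np.radians(rot/n)).as_matrix()@Tc[:3,:3]; P=PIV+r*(-np.cos(th+off)*CX+np.sin(th+off)*UP)+(rel@CY)*CY
        Tn=np.eye(4); Tn[:3,:3]=R; Tn[:3,3]=P+R@[0,0,.008]
        D=np.linalg.inv(Tc)@Tn; print(np.round(np.r_[D[:3,3]*100,Ro.from_matrix(D[:3,:3]).as_rotvec(degrees=True)],2).tolist()); Tc=Tn
E
python3 - <<'E'
from h import *
T,s=tool(); print(s["width"],np.round(s["joint_pos"],1),np.round(s["ft_force"],1))
arc(T,0,.6,10,27)
E
```

```text
0.017370387315007403 [ -4.8  37.9  35.6 128.6 -72.2  59.4 -18.4] [ 0.2  2.  -3.9]
handle est 0.018 r 0.1193 y -0.0003
[-0.54, 0.0, -0.16, 0.02, 2.7, -0.02]
[-0.42, -0.0, -0.53, 0.02, 2.7, -0.02]
[-0.43, -0.0, -0.52, 0.02, 2.7, -0.02]
[-0.43, -0.0, -0.51, 0.02, 2.7, -0.02]
[-0.44, -0.0, -0.51, 0.02, 2.7, -0.02]
[-0.45, -0.0, -0.5, 0.02, 2.7, -0.02]
[-0.45, -0.0, -0.49, 0.02, 2.7, -0.02]
[-0.46, -0.0, -0.49, 0.02, 2.7, -0.02]
[-0.47, 0.0, -0.48, 0.02, 2.7, -0.02]
[-0.47, 0.0, -0.48, 0.02, 2.7, -0.02]
```

{"api": "drive_tool", "payload": {
  "moves": [
    [[-0.42,0,-0.5,0,2.7,0,1.4],[-0.42,0,-0.53,0,2.7,0,1.4],[-0.43,0,-0.52,0,2.7,0,1.4],[-0.43,0,-0.51,0,2.7,0,1.4],[-0.44,0,-0.51,0,2.7,0,1.4],[-0.45,0,-0.5,0,2.7,0,1.4],[-0.45,0,-0.49,0,2.7,0,1.4],[-0.46,0,-0.49,0,2.7,0,1.4],[-0.47,0,-0.48,0,2.7,0,1.4],[-0.47,0,-0.48,0,2.7,0,1.4]]
  ]
}}

```text
time_s: 10.37
eef_pos: [0.4993, -0.032, 0.2015]
orientation: [-179.9, 6.2, -106.2]
ft_force: [2.9, 1.0, -8.0]
width: 0.0172
```

Run:
```python
from h import *
T,s=tool(); print(s["width"],np.round(s["joint_pos"],1),np.round(s["ft_force"],1),np.round(Ro.from_matrix(T[:3,:3]).as_euler('xyz',degrees=True),1))
arc(T,.55,1.1,10,22)
```

```text
0.01721944704982806 [-37.4  31.2  55.4 125.2 -46.5  45.9 -56.4] [ 2.9  1.  -8. ] [-179.9    6.2 -106.2]
handle est 0.589 r 0.1191 y -0.0004
[-0.32, 0.0, 0.09, 0.02, 2.2, -0.01]
[-0.41, 0.0, -0.46, 0.02, 2.2, -0.01]
[-0.42, 0.0, -0.45, 0.02, 2.2, -0.01]
[-0.43, 0.0, -0.44, 0.02, 2.2, -0.01]
[-0.44, 0.0, -0.44, 0.02, 2.2, -0.01]
[-0.44, 0.0, -0.43, 0.02, 2.2, -0.01]
[-0.45, 0.0, -0.42, 0.02, 2.2, -0.01]
[-0.46, 0.0, -0.41, 0.02, 2.2, -0.01]
[-0.46, 0.0, -0.4, 0.02, 2.2, -0.01]
[-0.47, 0.0, -0.4, 0.02, 2.2, -0.01]
```

The joints swing a lot while the tool tilts (j3 is at 55°). From here I'll hold the tool nearly vertical and let the round bar turn in the pads.

```bash
sed -i 's/r=.116$/r=.119/' h.py
python3 - <<'E'
from h import *
T,s=tool(); arc(T,.59,1.10,10,0)
E
```

```text
handle est 0.589 r 0.1191 y -0.0004
[-0.45, 0.0, -0.42, -0.0, 0.0, -0.0]
[-0.45, 0.0, -0.4, -0.0, 0.0, -0.0]
[-0.47, 0.0, -0.38, -0.0, 0.0, -0.0]
[-0.49, 0.0, -0.36, -0.0, 0.0, -0.0]
[-0.51, 0.0, -0.33, -0.0, 0.0, -0.0]
[-0.53, 0.01, -0.3, -0.0, 0.0, -0.0]
[-0.54, 0.01, -0.28, -0.0, 0.0, -0.0]
[-0.55, 0.01, -0.25, -0.0, 0.0, -0.0]
[-0.57, 0.01, -0.22, -0.0, 0.0, -0.0]
[-0.58, 0.01, -0.19, -0.0, 0.0, -0.0]
```

{"api": "drive_tool", "payload": {
  "moves": [
    [[-0.45,0,-0.42,0,0,0,1.4],[-0.45,0,-0.4,0,0,0,1.4],[-0.47,0,-0.38,0,0,0,1.4],[-0.49,0,-0.36,0,0,0,1.4],[-0.51,0,-0.33,0,0,0,1.4],[-0.53,0,-0.3,0,0,0,1.4],[-0.54,0,-0.28,0,0,0,1.4],[-0.55,0,-0.25,0,0,0,1.4],[-0.57,0,-0.22,0,0,0,1.4],[-0.58,0,-0.19,0,0,0,1.4]]
  ]
}}

```text
time_s: 11.2
eef_pos: [0.5096, 0.0043, 0.2381]
orientation: [-179.5, 4.9, -106.7]
ft_force: [3.2, -4.8, -7.8]
width: 0.0167
```

Run:
```python
from h import *
T,s=tool(); print(s["width"],np.round(s["joint_pos"],1),np.round(s["ft_force"],1),np.round(Ro.from_matrix(T[:3,:3]).as_euler('xyz',degrees=True),1))
arc(T,1.10,1.44,7,0)
im=optics.get_image("scene"); cv2.imwrite("pics/s2.png",cv2.resize(im[100:340,120:460],None,fx=2.3,fy=2.3))
```

```text
0.016721481664640204 [-46.1  29.5  60.6 122.6 -41.8  49.  -65.9] [ 3.2 -4.8 -7.8] [-179.5    4.9 -106.7]
handle est 1.027 r 0.1231 y -0.0006
[-1.53, 0.03, -0.09, -0.0, -0.0, -0.0]
[-0.56, 0.01, -0.14, -0.0, -0.0, -0.0]
[-0.57, 0.01, -0.11, -0.0, -0.0, -0.0]
[-0.57, 0.01, -0.08, -0.0, -0.0, -0.0]
[-0.58, 0.01, -0.06, -0.0, -0.0, -0.0]
[-0.58, 0.01, -0.03, -0.0, -0.0, -0.0]
[-0.58, 0.01, -0.0, -0.0, -0.0, -0.0]
```

View pics/s2.png

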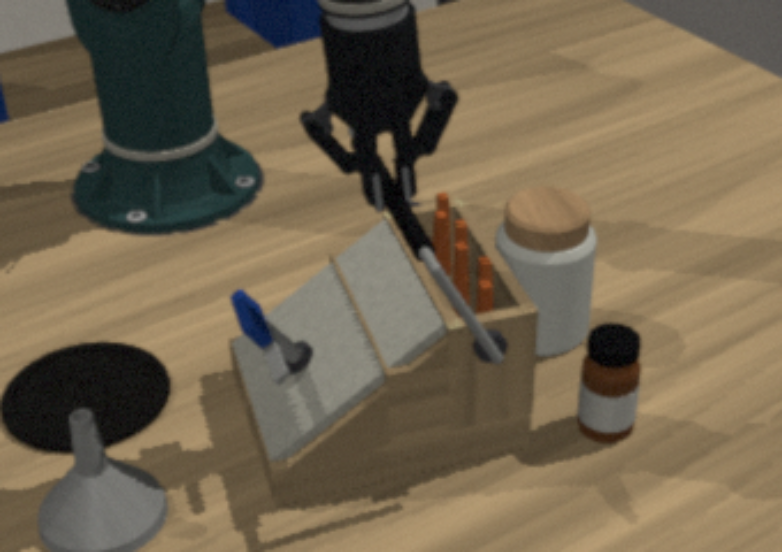

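The bar is held and following; the latch is still turned. I'll push on through the detent to the stop.

{"api": "drive_tool", "payload": {
  "moves": [
    [[-0.6,0,0,0,0,0,1.4],[-0.6,0,0,0,0,0,1.4],[-0.6,0,0,0,0,0,1.4],[-0.6,0,0,0,0,0,1.4],[-0.6,0,0,0,0,0,1.4],[-0.6,0,0,0,0,0,1.4],[-0.6,0,0,0,0,0,1.4],[-0.5,0,0,0,0,0,1.4],[-0.3,0,0,0,0,0,1.4],[0,0,0,0,0,0,1.4]]
  ]
}}

```text
time_s: 12.08
eef_pos: [0.5172, 0.0297, 0.2504]
orientation: [-179.5, 3.3, -107.2]
ft_force: [2.0, 1.4, -4.6]
width: 0.0167
```

Run:
```python
from h import *
T,s=tool(); print(s["width"],np.round(s["joint_pos"],1),np.round(s["ft_force"],1),"caddy x force",s["ft_force"]@CX,np.round(Ro.from_matrix(T[:3,:3]).as_euler('xyz',degrees=True),1))
arc(T,1.40,1.42,1,0)
```

```text
0.016737490730931122 [-51.   30.2  63.1 120.8 -40.   50.8 -71.4] [ 2.   1.4 -4.6] caddy x force 1.9162235572865185 [-179.5    3.3 -107.2]
handle est 1.263 r 0.1253 y -0.001
[-1.96, 0.06, 0.43, 0.0, 0.0, 0.0]
```

{"api": "drive_tool", "payload": {
  "moves": [
    [[-0.5,0,0.05,0,0,0,1.4],[-0.5,0,0.05,0,0,0,1.4],[-0.5,0,0.05,0,0,0,1.4],[-0.5,0,0.05,0,0,0,1.4],[-0.4,0,0,0,0,0,1.4],[-0.4,0,0,0,0,0,1.4],[-0.3,0,0,0,0,0,1.4],[0,0,0,0,0,0,1.4],[0,0,0,0,0,0,1.4],[0,0,0,0,0,0,1.4]]
  ]
}}

```text
time_s: 12.92
eef_pos: [0.5224, 0.0478, 0.2522]
orientation: [-179.4, 2.2, -107.4]
ft_force: [-1.5, -3.8, 1.3]
width: 0.0172
```

Run:
```python
from h import *
T,s=tool(); print(s["width"],np.round(s["joint_pos"],1),np.round(s["ft_force"],1),"caddy x force",s["ft_force"]@CX,np.round(Ro.from_matrix(T[:3,:3]).as_euler('xyz',degrees=True),1))
arc(T,1.40,1.42,1,0)
im=optics.get_image("scene"); cv2.imwrite("pics/s3.png",cv2.resize(im[100:340,120:460],None,fx=2.3,fy=2.3))
```

```text
0.017175656692660538 [-53.6  31.2  63.9 119.8 -39.4  51.5 -74.3] [-1.5 -3.8  1.3] caddy x force -4.074307643720308 [-179.4    2.2 -107.4]
handle est 1.416 r 0.1241 y -0.0012
[-0.07, 0.01, 0.5, -0.0, 0.0, -0.0]
```

View pics/s3.png

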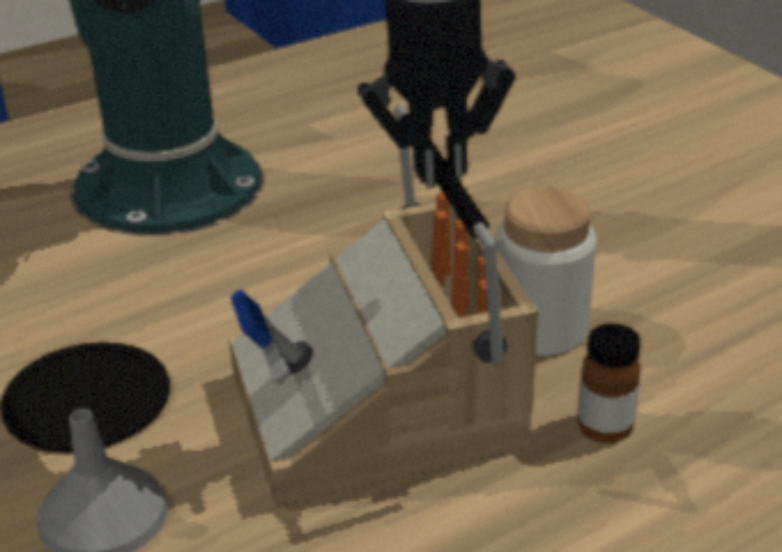

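The handle is at its stop (estimate 1.416 rad, with a −4 N reaction). I'll open the fingers and then lift straight away.

{"api": "drive_tool", "payload": {
  "moves": [
    [[0,0,0,0,0,0,5],[0,0,0,0,0,0,5],[0,0,0,0,0,0,5],[0,0,0,0,0,0,5],[0,0,0,0,0,0,5],[0,0,-1,0,0,0,5],[0,0,-2,0,0,0,5],[0,0,-2,0,0,0,5],[0,0,-3,0,0,0,5],[0,0,-3,0,0,0,5]]
  ]
}}

```text
time_s: 13.8
eef_pos: [0.5166, 0.049, 0.3614]
orientation: [179.7, 2.3, -107.7]
ft_force: [0.8, -0.1, 0.8]
width: 0.0501
```

{"api": "drive_tool", "payload": {
  "moves": [
    [[0,0,-2,0,0,0,5],[0,0,0,0,0,0,5],[0,0,0,0,0,0,5],[0,0,0,0,0,0,5],[0,0,0,0,0,0,5],[0,0,0,0,0,0,5],[0,0,0,0,0,0,5],[0,0,0,0,0,0,5],[0,0,0,0,0,0,5],[0,0,0,0,0,0,5]]
  ]
}}

```text
time_s: 14.63
eef_pos: [0.517, 0.0468, 0.3861]
orientation: [179.9, 2.4, -107.9]
ft_force: [-0.4, -0.8, 0.5]
width: 0.0501
```

Run:
```python
from h import *
T,s=tool(); print(s["time_s"],np.round(s["ft_force"],1),T[:3,3])
a=optics.get_image("scene"); b=optics.get_image("top"); S,Tp=cam("scene"),cam("top")
o=np.arctan2(8,115.7); P=PIV+.116*(-np.cos(1.42+o)*CX+np.sin(1.42+o)*UP)
for im,c in((a,S),(b,Tp)):
    for q in(P+.095*CY,P-.095*CY): cv2.circle(im,tuple(int(v) for v in proj(c,q)),3,(0,255,255),1)
for cn,ns in (("scene",("jar_mid","funnel_mid","trivet_mid","canister_mid","handle_bar")),("top",("canister_mid",))):
  for n in ns: print(n,[np.round(d["xyz"],3).tolist() for d in nets.look_for(n,cn)[:1]])
cv2.imwrite("pics/fin.png",np.hstack([cv2.resize(a[100:350,120:400],(400,357)),cv2.resize(b[150:440,180:505],(400,357))]))
```

```text
14.6333 [-0.4 -0.8  0.5] [0.51700761 0.04684275 0.3861059 ]
jar_mid [[0.66, 0.138, 0.066]]
funnel_mid [[0.511, -0.292, 0.028]]
trivet_mid [[0.327, -0.236, 0.002]]
canister_mid [[0.53, 0.175, 0.118]]
handle_bar [[0.564, 0.035, 0.257]]
canister_mid [[0.491, 0.192, 0.15]]
```

View pics/fin.png

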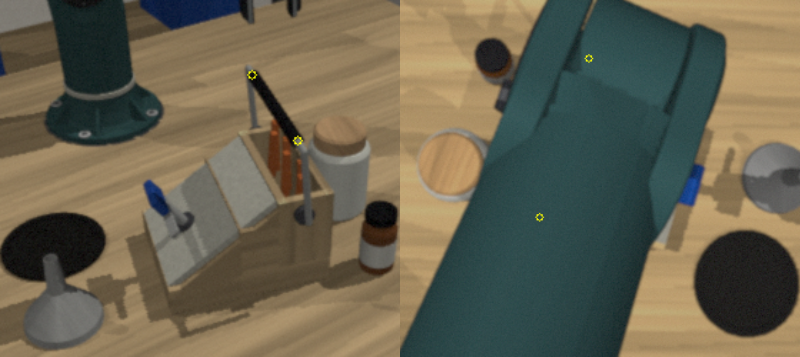

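The scene view shows the handle standing on its own at the position projected for the stop. Its ends are at (251,74) and (298,141), on the markers. The latch is still turned, the gripper is well above, and nothing else has moved. In the top view the arm hides the handle. I'll hand in.

```bash
python3 -c "
from cell import ticket
print(ticket.job_done())"
```

```text
the job is handed in; nothing more can be done
None
```

The caddy is ready: the latch is at its stop and the carry handle stands upright by itself. I handed the job in at about 15 s of the 51 s allowed.

- **Latch:** I gripped the blue bar and turned it clockwise until the stop pushed back at about 2.4 N m. After letting go, the wrist picture showed the tongue pointing to the caddy's −y, parallel to the bar. The last scene picture still shows it turned.
- **Handle:** I gripped the middle of the bar and swung it up through the detent. The estimate from the tool's position was 1.416 rad, with about 4 N of reaction at the stop. About 1.5 s after I began letting go, with the gripper more than 10 cm above, the bar's ends in the scene picture lay where I projected them for 1.42 rad.
- **Objects around it:** in the scene camera, the canister, jar, funnel and trivet are all within about 5 mm of where the networks first found them. That is roughly the networks' own accuracy.
- **Disagreements:** the top camera could not confirm the handle because the arm blocked its view. The grasp point drifted from 119 mm to about 124 mm from the pivot during the swing, against a true 116 mm. The likely cause is the pads sliding a little on the bar, plus calibration error.

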